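# Stamp the label of the flat food carton

### The job

At the food pantry's packing counter, pick up the block-shaped self-inking stamp (not the slim round one) and press it down, upright and square with the label's edges, in the middle of the paper label on top of the flatter of the two closed cartons: push the cap firmly down over its spring for a moment, without ramming it. Then lift it straight off without smearing, and stand it back upright on the grey stamp tray.

Things in the scene. Friction and masses are not known exactly. Their poses are not given: they have to be found in the camera images.
- stamp_grip (a point): Block-shaped self-inking stamp, 100 mm tall, 0.2 kg: point on its centre line, mid-grip, 70 mm above its underside (unpressed), 30 mm below its top. z up. Black cap 56 (x) x 36 (y) mm, from 29 to 100 mm up: grip it from above across the 36 mm. Foot plate 66 x 44 x 9 mm. Stands on the tray; a slim round stamp (36 mm wide, 90 mm tall, not wanted) stands about 120 mm away along the tray's y.
- stamp_press (a joint): How far the stamp's cap is pushed down over its foot, which slides up into it, in m: 0 = sprung fully out (rest), 0.012 = fully down. The spring starts to give at about 4 N, takes about 8 N at half travel (0.006) and 11 N at full travel. A good imprint needs more than half travel: aim for 9 mm.
- label (a point): Centre of the white paper label on top of the flatter closed carton, on its surface, 55 mm above the table. Label 100 (x) x 78 (y) mm with thin dark border; the stamp's long side (x) goes along the label's x. Carton 200 x 170 x 55 mm, does not shift; its middle is 20 mm to +x and 25 mm to -y of this point. The taller carton (190 x 160 x 125 mm, like label) across the tray is not to be stamped.
- tray: Shallow grey plastic stamp tray, 150 mm along its x, 250 mm along its y, fixed; origin at the centre of its underside; floor 4 mm above the table, rim 4 mm wide and 10 mm high above the table. The two stamps stand about 60 mm either side of its middle along its y. The stamp goes back standing on its floor, best where it was.
Not all that is in view belongs to the job. Leave any green or turquoise look-alike of the part that bears stamp_grip alone.

How it is judged:
By the outcome, as a careful person would: the job done as asked, in the order asked, and still so for the second after the job is handed in, with the robot touching nothing.
It also fails if it takes over 48 s, if anything falls off the work surface, if the arm or the gripper's body presses on something with over 40 N, if the wrist force passes 120 N, or if a joint passes its speed limit or range.

### The arm

A 7-joint arm with a two-finger parallel gripper is mounted at the origin on the work surface. World frame = base frame: x ahead of the robot, y to its left, z up, the work surface at z = 0. Lengths are in mm, angles in rad, forces in N, time in s.
With the tool pointing down it reaches from about 400 to 850 mm from the base axis. Payload 10.4 kg.
Tool frame: the origin (TCP) lies midway between the tips of the shut fingers; the grasp point (between the pads) lies 19 mm behind it (robot.grip_depth is the distance from the TCP to the grasp point, in mm); z points along the fingers, y is the direction in which the jaws open and shut (so a half turn about z gives the same grasp; the last joint's range is limited). The gripper opens to 85 mm and grips with 20 to 120 N. Pads are 22 mm wide; open, the fingers measure 114 mm over their backs; the gripper's body (76 mm by 85 mm) begins 54 mm behind the grasp point. The pads swing forward as they close: fully open they stand 13 mm farther back than shut.
Start: joints at [-1.334, 0.332, -0.065, 1.46, 0.022, 1.35, -0.088], TCP at [160.54, 604.054, 195.838] pointing down, gripper open.
Joint ranges: [-2.6, 2.6], [-0.5, 2.12], [-1.47, 1.34], [0.16, 2.42], [-1.27, 4.41], [0.06, 2.06], [-2.6, 2.6]. Speed limits (rad/s): [2.22, 2.22, 2.79, 2.79, 3.14, 3.14, 3.14].

### API

Orientations are given as [roll, pitch, yaw] about the fixed x, y, z axes, in that order (R = Rz(yaw) Ry(pitch) Rx(roll)).
In Python, from rig import robot gives the robot as it stands. The module is installed in compiled form; this text tells all that it offers.
- The arm moves only by the shell command python3 -m jog 'ROWS' [FORCE]. ROWS is JSON, a list of rows, each a list of 3 entries, a list of its own where there are three numbers: the shift along the tool's x, y, z in cm, then the turn about the tool's z in rad, then the gripper command: -1 is fully open, 1 is shut, values between are in proportion. A call has 1 to 20 rows; each row shifts and turns the pose as measured when the row begins, along the tool's axes as they then stand; what a row does not reach is not made up. A row lasts 1/12 s, in which the tool goes at most 41.7 mm and 7.16 degrees, less where a joint would pass 70% of its speed; a pose out of reach is approached as far as the arm can. A call with a gripper value outside its range is refused whole. The fingers move at their own pace and stop on an object; FORCE is the grip in N (left out, the last holds). Time passes only in rows, so rows that do not move let the fingers close. It gives the time, the measured TCP pose, the force and the opening at its end, in the units of the state.
- robot.get_state(): the state, without advancing time (a new reading comes with each control period).
- robot.grab_frame(name): name is "scene" or "top" or "wrist"; returns a dict with "img" (400x640x3 uint8, blue, green, red), "fx", "fy", "cx", "cy" (pixels), "k1" (the pictures are not rectified: a ray, as slopes to the right and down, at radius r is drawn at 1 + k1 r^2 times it, then the intrinsics apply), "xyz" and "rotation" of the camera in the world. Camera axes: x right, y up, looking along -z (the intrinsics and any distortion apply to the point x, -y, -z); pixel columns grow to the right and rows downward; lengths in mm; the calibration is good to about 2 mm. A picture is of the moment at which its call begins. There is no depth.
- robot.hand_in(): hands the job in, once; it reports no verdict.
Trained networks look in a picture, given as the dict that the camera call returned (one of the last four; its "shot" number tells which), for a name from the list of things; names that differ only in an ending like _2 or _b are one class to them, and where a whole thing is asked for, a point or a joint stands for the part that bears it (a point fixed in the world has none). Each returns a list of dicts, best first, with "score" (0 to 1); they miss things now and then, are a little off and sometimes report something else, mostly with a low value. They report only what shows in the picture. A call takes as long as a camera call. They do not tell look-alikes from the thing itself.
- robot.look_for(picture, label): "at" ([x, y, z] in mm, in world coordinates, good to about 4 mm: the middle of the surface that is visible of it).
- robot.landmark_of(picture, label): "at" ([x, y, z] in mm, in world coordinates, good to about 4 mm: a listed point, or the origin of a listed thing).
The state is a dict: "t": time; "q": joint angles; "dq": joint speeds; "joint_efforts": joint torques, N m; "tool_pos": TCP position; "tcp_rot": TCP orientation; "force": force on the tool from outside, world axes, zero at the start; "ft_torque": the same for the moment, N m; "opening": finger opening in mm.
Only numpy, scipy, OpenCV 4.12 (cv2) and the standard library are available. Lean on these libraries where they do the work, as an engineer would, in place of code of your own. Each camera call takes 0.05 s, during which the arm holds its last target. There are 200 camera calls.

## Working session

There is one attempt and no reset: what is moved stays moved. The work goes in short steps, Python scripts to look and compute and a shell command to move; the robot and the scene stay as the last step left them, time stands still between calls to the robot, and variables do not carry over. Pictures are saved under pics/ and viewed, about 8 in all and at most 12, crops included, and the job is handed in when it is done.

```bash
mkdir -p pics
cat > h.py <<'E'
import numpy as np, cv2
from rig import robot
def px(f,p):
    R=np.array(f["rotation"]);c=R.T@(np.array(p,float)-np.array(f["xyz"]))
    a=np.array([c[0],-c[1]])/-c[2]; a=a*(1+f["k1"]*(a@a))
    return np.array([f["fx"]*a[0]+f["cx"],f["fy"]*a[1]+f["cy"]])
def ray(f,u):
    d=np.array([(u[0]-f["cx"])/f["fx"],(u[1]-f["cy"])/f["fy"]]);a=d.copy()
    for _ in range(20): a=d/(1+f["k1"]*(a@a))
    return np.array(f["xyz"],float),np.array(f["rotation"])@np.array([a[0],-a[1],-1])
def onz(f,u,z):
    o,d=ray(f,u);return o+d*(z-o[2])/d[2]
def tri(*fu):
    A=0;b=0
    for f,u in fu:
        o,d=ray(f,u);d=d/np.linalg.norm(d);P=np.eye(3)-np.outer(d,d);A=A+P;b=b+P@o
    return np.linalg.solve(A,b)
E
python3 - <<'E'
from h import *
s=robot.get_state();print({k:np.round(s[k],3) for k in("t","tool_pos","tcp_rot","force","opening")})
for n in("top","scene"):
    f=robot.grab_frame(n);cv2.imwrite(f"pics/{n}0.png",f["img"]);print(n,np.round(f["xyz"]),f["fx"],f["k1"])
    for l in("stamp_grip","label","tray"):
        for d in robot.landmark_of(f,l)[:4]:print(l,np.round(d["at"],1),round(d["score"],2),np.round(px(f,d["at"])))
E
```

```text
{'t': np.float64(0.0), 'tool_pos': array([160.465, 603.605, 195.013]), 'tcp_rot': array([-3.14 ,  0.   ,  2.882]), 'force': array([ 0.94 , -1.033,  0.154]), 'opening': np.float64(85.432)}
top [ 279.   52. 1185.] 465.1949722343422 -0.023233881568963947Traceback (most recent call last):
  File "<stdin>", line 6, in <module>
  File "h.py", line 5, in px
    a=np.array([c[0],-c[1]])/-c[2]; a=a*(1+f["k1"]*(a@a))
                ~^^^
IndexError: invalid index to scalar variable.
```

```bash
sed -i 's/np.array(f\["rotation"\])/rot(f)/; ' h.py
cat >> h.py <<'E'
from scipy.spatial.transform import Rotation
def rot(f):
    r=np.array(f["rotation"],float)
    return r if r.shape==(3,3) else Rotation.from_euler("xyz",r).as_matrix()
E
python3 - <<'E'
from h import *
for n in("top","scene"):
    f=robot.grab_frame(n);cv2.imwrite(f"pics/{n}0.png",f["img"]);print(n,np.round(f["xyz"]),f["rotation"])
    for l in("stamp_grip","label","tray"):
        for d in robot.landmark_of(f,l)[:4]:print(l,np.round(d["at"],1),round(d["score"],2),np.round(px(f,d["at"])))
E
```

```text
top [ 279.   52. 1185.] [ 0.11664965 -0.01547829 -1.58388303]
stamp_grip [340.  -45.   67.5] 0.88 [355. 234.]
stamp_grip [499.5  80.9  75.4] 0.78 [302. 169.]
stamp_grip [363.9 340.8  67. ] 0.74 [194. 226.]
stamp_grip [330.9  70.   70.8] 0.71 [307. 238.]
label [535.7 352.1  56.7] 0.97 [192. 157.]
tray [510.6  21.1   3.2] 0.87 [326. 170.]
scene [1322.  517.  874.] [ 0.92625355 -0.022173    2.0622955 ]
stamp_grip [500.4  80.5  71.3] 0.95 [316. 233.]
stamp_grip [363.2 336.7  71.7] 0.84 [432. 234.]
stamp_grip [257.  390.3  67.6] 0.84 [464. 219.]
stamp_grip [335.8 -46.7  73.2] 0.82 [305. 185.]
label [527.  354.2  56.4] 0.93 [416. 283.]
tray [ 5.124e+02  1.770e+01 -2.000e-01] 0.71 [293. 248.]
```

View pics/top0.png

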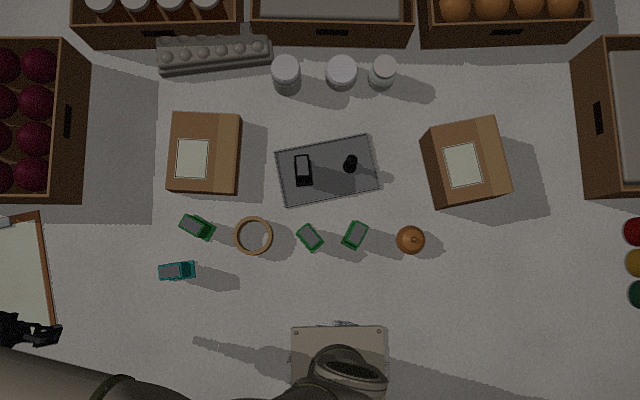

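View pics/scene0.png

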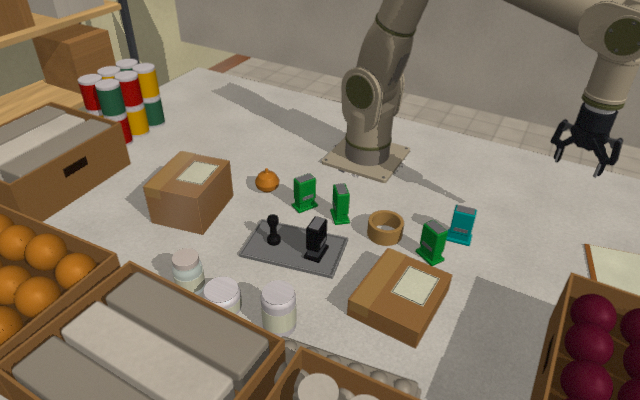

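Candidates in the top view: black block (302,169), black slim round (350,163), greens (197,227), (309,237) and (355,235), turquoise (177,270). The black block standing on the tray fits the description. Cartons: left one (203,152) and right one (466,162). In the scene view the right-hand one (400,295), with its label at (416,283), is flatter. I'll confirm both in one crop and get the orientations.

```bash
cat >> h.py <<'E'
def go(dst,yaw=None):
    s=robot.get_state();R=Rotation.from_euler("xyz",s["tcp_rot"]).as_matrix()
    d=R.T@(np.array(dst)-s["tool_pos"])/10
    print("t",s["t"],"pos",np.round(s["tool_pos"],1),"rpy",np.round(s["tcp_rot"],3),"tool shift cm",np.round(d,2),"F",np.round(s["force"],1),"op",round(s["opening"],1))
    if yaw is not None:
        t=(-(yaw-s["tcp_rot"][2])+np.pi/2)%np.pi-np.pi/2; print("turn",round(t,3))
def quad(f,m,z):
    c=max(cv2.findContours(m.astype(np.uint8),0,1)[0],key=cv2.contourArea)
    b=cv2.boxPoints(cv2.minAreaRect(c)); w=np.array([onz(f,u,z)[:2] for u in b])
    return b,w
E
python3 - <<'E'
from h import *
f=robot.grab_frame("top");g=f["img"].astype(int)
c=cv2.resize(f["img"][100:215,160:390],None,fx=3.4,fy=3.4,interpolation=cv2.INTER_CUBIC);cv2.imwrite("pics/c1.png",c)
m=np.zeros(g.shape[:2],bool);m[130:185,170:213]=1
L=(g.min(2)>150)&m; print(L.sum())
if L.sum()>50:
    b,w=quad(f,L,55);print(b,np.round(w),np.round(w.mean(0),1))
go([500,330,330])
E
```

```text
0
t 0.55 pos [160.6 604.  195.8] rpy [ 3.142 -0.     2.882] tool shift cm [-39.84 -17.76 -13.42] F [-0.3 -0.2 -0.2] op 85.2
```

View pics/c1.png

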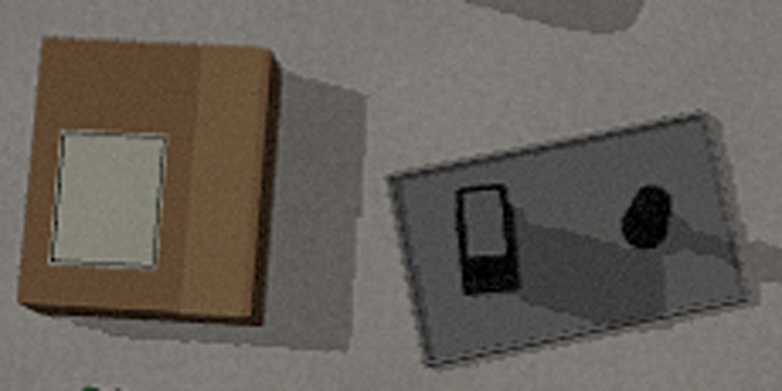

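The crop confirms it: the black block stamp is at crop (487,240), left of the round one at (647,217). The flat carton's label is at crop (108,200). Next I'll go over the label with the wrist camera.

```bash
python3 -m jog '[[[-3.3,-1.5,-1.1],0,-1],[[-3.3,-1.5,-1.1],0,-1],[[-3.3,-1.5,-1.1],0,-1],[[-3.3,-1.5,-1.1],0,-1],[[-3.3,-1.5,-1.1],0,-1],[[-3.3,-1.5,-1.1],0,-1],[[-3.3,-1.5,-1.1],0,-1],[[-3.3,-1.5,-1.1],0,-1],[[-3.3,-1.5,-1.1],0,-1],[[-3.3,-1.5,-1.1],0,-1],[[-3.3,-1.5,-1.1],0,-1],[[-3.3,-1.5,-1.1],0,-1],[[0,0,0],0,-1]]'
python3 - <<'E'
from h import *
go([500,330,330])
f=robot.grab_frame("wrist");cv2.imwrite("pics/w1.png",f["img"]);print(np.round(f["xyz"]),np.round(f["rotation"],3))
for l in("label","stamp_grip","tray"):
    for d in robot.landmark_of(f,l)[:3]:print(l,np.round(d["at"],1),round(d["score"],2),np.round(px(f,d["at"])))
E
```

```text
t: 1.63
tool_pos: [509.2, 316.2, 332.8]
tcp_rot: [-3.141, 0.001, 2.89]
force: [-0.0, 0.0, 0.1]
opening: 85.3
t 1.6333 pos [509.2 316.2 332.8] rpy [-3.141e+00  1.000e-03  2.890e+00] tool shift cm [1.24 1.11 0.28] F [-0.   0.   0.1] op 85.3
[443. 334. 510.] [-0.275  0.     1.319]
label [532.5 353.8  59.1] 0.62 [336. 171.]
stamp_grip [334.7  67.3  70.1] 0.82 [112.  89.]
stamp_grip [341.7 -46.6  67.3] 0.77 [ 43. 114.]
stamp_grip [365.5 345.1  69.9] 0.75 [304.  60.]
tray [510.5  25.5   2.4] 0.58 [158. 198.]
```

View pics/w1.png

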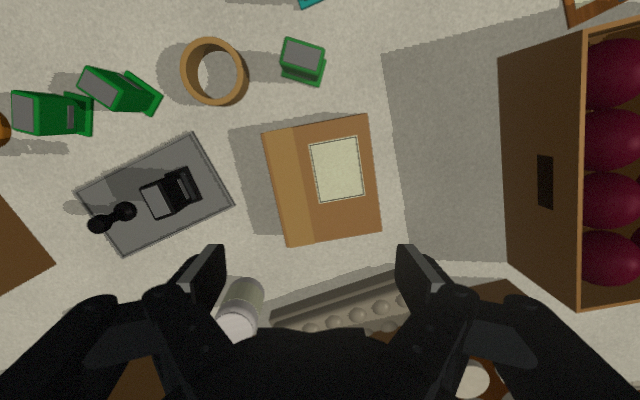

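The wrist view shows the label at (337,168) with corners near (309,138) and (364,195), and the stamp at (170,193). I'll fit the label corners in both the wrist and top views.

Run:
```python
from h import *
w=robot.grab_frame("wrist");t=robot.grab_frame("top")
def lab(f,r):
    x0,y0,x1,y1=r;hsv=cv2.cvtColor(f["img"],cv2.COLOR_BGR2HSV)
    sub=hsv[y0:y1,x0:x1];m=np.zeros(hsv.shape[:2],np.uint8)
    thr,_=cv2.threshold(np.ascontiguousarray(sub[...,1]),0,255,cv2.THRESH_OTSU)
    m[y0:y1,x0:x1]=(sub[...,1]<thr)
    m=cv2.morphologyEx(m,cv2.MORPH_CLOSE,np.ones((3,3)))
    c=max(cv2.findContours(m,0,1)[0],key=cv2.contourArea)
    e=cv2.approxPolyDP(c,0.06*cv2.arcLength(c,True),True)[:,0]
    mo=cv2.moments(c);return np.array([mo["m10"],mo["m01"]])/mo["m00"],e
for n,f,r in(("w",w,(300,128,370,210)),("t",t,(172,135,212,182))):
    c,e=lab(f,r);W=np.array([onz(f,u,55)[:2] for u in e])
    print(n,np.round(c,1),np.round(onz(f,c,55),1),e.tolist(),np.round(W,1).tolist())
    d=np.diff(np.vstack([W,W[:1]]),axis=0);print(np.round(np.hypot(*d.T),1),np.round(np.degrees(np.arctan2(d[:,1],d[:,0])),1))
    exec(f"{n}c=c")
print("tri",np.round(tri((w,wc),(t,tc)),1))
go([470,80,300])
```

```text
w [333.1 175.7] [530.2 355.8  55. ] [[352, 142], [304, 151], [315, 209], [361, 201]] [[485.0, 396.1], [480.6, 319.7], [578.2, 314.2], [582.8, 391.4]]
[76.6 97.7 77.4 97.9] [-93.3  -3.2  86.6 177.3]
t [189.  158.4] [532.5 359.9  55. ] [[173, 135], [172, 181], [203, 181], [208, 139]] [[592.3, 401.0], [476.4, 400.5], [475.6, 324.4], [581.1, 313.9]]
[115.9  76.1 106.1  87.8] [-179.7  -90.6   -5.7   82.7]
tri [527.5 355.1  72.7]
t 1.9333 pos [501.7 324.4 330.1] rpy [-3.14  -0.005  2.903] tool shift cm [ -2.7  -24.49   3.03] F [-0.3 -0.3  0.3] op 85.5
```

```bash
python3 -m jog '[[[-0.4,-3.5,0.4],0,-1],[[-0.4,-3.5,0.4],0,-1],[[-0.4,-3.5,0.4],0,-1],[[-0.4,-3.5,0.4],0,-1],[[-0.4,-3.5,0.4],0,-1],[[-0.4,-3.5,0.4],0,-1],[[-0.4,-3.5,0.4],0,-1],[[0,0,0],0,-1],[[0,0,0],0,-1],[[0,0,0],0,-1]]'
python3 - <<'E'
from h import *
f=robot.grab_frame("wrist");cv2.imwrite("pics/w2.png",f["img"]);print(np.round(f["xyz"]),np.round(f["rotation"],3))
for l in("stamp_grip","tray"):
    for d in robot.landmark_of(f,l)[:3]:print(l,np.round(d["at"],1),round(d["score"],2),np.round(px(f,d["at"])))
go([500,80,200])
E
```

```text
t: 2.77
tool_pos: [463.1, 81.2, 296.8]
tcp_rot: [-3.141, -0.01, 2.929]
force: [0.0, 0.2, -0.2]
opening: 85.5
[398.  96. 475.] [-0.264 -0.     1.358]
stamp_grip [339.9 -48.1  68.3] 0.97 [197. 101.]
stamp_grip [331.7  67.3  69.7] 0.96 [278.  75.]
stamp_grip [366.3 343.5  67.2] 0.89 [492.  54.]
tray [508.6  25.7   2.7] 0.87 [284. 195.]
t 2.9167 pos [463.4  82.4 296.7] rpy [-3.141 -0.011  2.931] tool shift cm [-3.74  0.54  9.63] F [ 0.2  0.8 -0.5] op 85.4
```

View pics/w2.png

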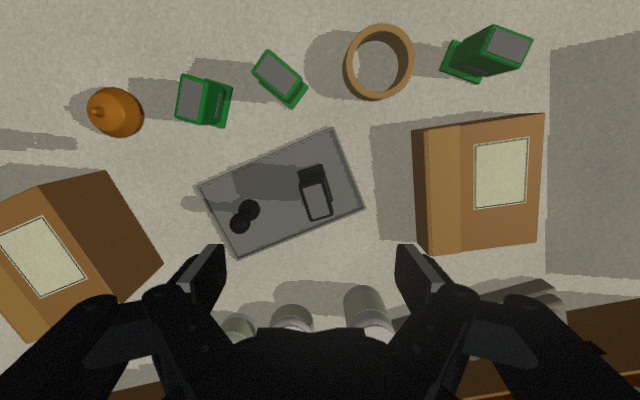

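The wrist view shows the stamp at (316,193), its grey top pane at (317,201), and the round stamp at (244,216). I'll measure the pane in both views to get height, centre and yaw.

```bash
cat >> h.py <<'E'
def pane(f,guess,z=104,save=None):
    """grey pane on the black cap's top: enlarge, dark mask, hole inside it"""
    u=px(f,guess);x0,y0=(u-30).astype(int)
    g=cv2.cvtColor(f["img"],cv2.COLOR_BGR2GRAY)[y0:y0+60,x0:x0+60]
    k=8;G=cv2.resize(cv2.GaussianBlur(g,(0,0),.5),None,fx=k,fy=k,interpolation=cv2.INTER_CUBIC)
    dark=(G<np.percentile(G,2)+0.45*(np.percentile(G,60)-np.percentile(G,2))).astype(np.uint8)
    cs,h=cv2.findContours(dark,cv2.RETR_CCOMP,cv2.CHAIN_APPROX_NONE)
    holes=[c for c,hh in zip(cs,h[0]) if hh[3]>=0]
    if not holes: print("no hole");return None
    c=max(holes,key=cv2.contourArea);to=lambda q:(np.array(q,float)+.5)/k-.5+[x0,y0]
    W=np.array([onz(f,to(p),z)[:2] for p in c[:,0]],np.float32)
    (cx,cy),(a,b),th=cv2.minAreaRect(W*10)
    if a<b:a,b,th=b,a,th+90
    th=(th+90)%180-90
    m=cv2.moments(c);cen=to([m["m10"]/m["m00"],m["m01"]/m["m00"]])
    print("pane rect ctr",round(cx/10,1),round(cy/10,1),"size",round(a/10,1),round(b/10,1),"yaw deg",round(th,1),"px",np.round(cen,1),"onz",np.round(onz(f,cen,z),1))
    if save: cv2.drawContours(G,[c],-1,255,1);cv2.imwrite(save,G)
    return cen
E
python3 - <<'E'
from h import *
w=robot.grab_frame("wrist");t=robot.grab_frame("top")
a=pane(w,[500,80,100],save="pics/p1.png");b=pane(t,[500,80,100],save="pics/p2.png")
if a is not None and b is not None: print(tri((w,a),(t,b)))
x=cv2.imread("pics/p1.png");y=cv2.imread("pics/p2.png")
cv2.imwrite("pics/p.png",cv2.resize(np.hstack([x,y]),None,fx=.8,fy=.8))
E
```

```text
pane rect ctr 501.9 81.5 size 46.8 27.0 yaw deg 5.0 px [315.  200.9] onz [501.3  81.5 104. ]
pane rect ctr 564.7 25.1 size 2.7 1.8 yaw deg -0.8 px [324.8 139.2] onz [564.8  25.  104. ]
[ 1604.21743513   -77.87182815 -3854.6652618 ]
```

View pics/p.png

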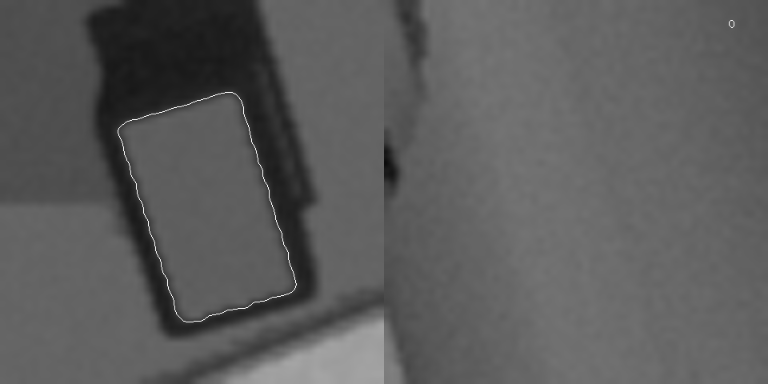

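The wrist fit is clean. The arm now blocks the top view, so I'll use the saved first top picture for the height check.

Run:
```python
from h import *
w=robot.grab_frame("wrist");t=dict(robot.grab_frame("top"));t["img"]=cv2.imread("pics/top0.png")
a=pane(w,[500,80,100]);b=pane(t,[500,80,100])
if b is not None: print(tri((w,a),(t,b)))
go([502,81.5,130],0.087)
```

```text
pane rect ctr 501.9 81.6 size 46.8 27.2 yaw deg 5.4 px [315.3 200.8] onz [501.3  81.5 104. ]
pane rect ctr 502.0 80.0 size 47.9 28.4 yaw deg 4.7 px [302.  165.4] onz [501.9  79.9 104. ]
[505.38841046  80.59241124  88.37676592]
t 3.1167 pos [463.5  81.7 296.6] rpy [-3.14  -0.011  2.93 ] tool shift cm [-3.95  0.82 16.62] F [-1.1  0.4 -0.2] op 85.5
turn -0.299
```

```bash
python3 -m jog '[[[-0.8,0.1,2.5],-0.06,-1],[[-0.8,0.1,2.5],-0.06,-1],[[-0.8,0.1,2.5],-0.06,-1],[[-0.8,0.1,2.5],-0.06,-1],[[-0.8,0.1,2.5],-0.06,-1],[[0,0,0],0,-1],[[0,0,0],0,-1],[[0,0,0],0,-1]]'
python3 - <<'E'
from h import *
f=robot.grab_frame("wrist");cv2.imwrite("pics/w3.png",f["img"]);print(np.round(f["xyz"]))
a=pane(f,[502,81,104],save="pics/p3.png")
go([502,81,84],0.087)
E
```

```text
t: 3.78
tool_pos: [505.1, 86.4, 168.4]
tcp_rot: [3.139, -0.008, -3.038]
force: [0.2, 0.1, 1.5]
opening: 85.2
[439.  79. 346.]
pane rect ctr 502.1 81.3 size 46.3 26.4 yaw deg 4.9 px [304.2 194.1] onz [501.3  81.3 104. ]
t 3.8333 pos [505.5  86.5 169. ] rpy [ 3.139 -0.006 -3.038] tool shift cm [ 0.35 -0.54  8.5 ] F [0.1 0.3 0.9] op 85.6
turn 0.016
```

Both wrist heights give (502,81.3) for a top at z=104, so that height holds. I'll descend and close.

```bash
python3 -m jog '[[[0.2,-0.3,1],0.016,-1],[[0.15,-0.25,2],0,-1],[[0,0,2.5],0,-1],[[0,0,2.5],0,-1],[[0,0,2],0,-1],[[0,0,1],0,-1],[[0,0,0],0,-1],[[0,0,0],0,-1]]'
python3 - <<'E'
from h import *
go([502,81.2,54],0.087)
E
```

```text
t: 4.5
tool_pos: [506.5, 81.5, 62.7]
tcp_rot: [3.134, 0.01, -3.068]
force: [-0.0, 0.3, 1.0]
opening: 85.7
t 4.5 pos [506.5  81.5  62.7] rpy [ 3.134  0.01  -3.068] tool shift cm [ 0.46 -0.01  0.87] F [-0.   0.3  1. ] op 85.7
turn -0.013
```

```bash
python3 -m jog '[[[0.4,0,0.8],-0.013,-1],[[0,0,0],0,-1],[[0,0,0],0,1],[[0,0,0],0,1],[[0,0,0],0,1],[[0,0,0],0,1],[[0,0,0],0,1],[[0,0,0],0,1],[[0,0,0],0,1],[[0,0,0],0,1],[[0,0,0],0,1]]' 50
python3 - <<'E'
from h import *
go([502,81.2,54],0.087)
E
```

```text
t: 5.42
tool_pos: [505.3, 82.2, 59.4]
tcp_rot: [3.131, 0.017, -3.054]
force: [-0.2, -0.8, 1.4]
opening: 34.2
t 5.4167 pos [505.3  82.2  59.4] rpy [ 3.131  0.017 -3.054] tool shift cm [ 0.34 -0.08  0.53] F [-0.2 -0.8  1.4] op 34.2
turn 0.0
```

```bash
python3 -m jog '[[[0,0,-1],0,1],[[0,0,-2.5],0,1],[[0,0,-3],0,1],[[0,0,-3],0,1],[[0,0,-3],0,1],[[0,3,-1.5],0.02,1],[[0,3.5,0],0.02,1],[[0,3.5,0],0.02,1],[[0,3.5,0],0.02,1],[[0,3.5,0],0.02,1],[[0,3.5,0],0.02,1],[[0,3.5,0],0.02,1],[[0,2.5,0],0,1],[[0,0,0],0,1],[[0,0,0],0,1]]'
python3 - <<'E'
from h import *
f=robot.grab_frame("wrist");go([533,356,130],-0.053);cv2.imwrite("pics/w4.png",f["img"]);print(np.round(f["xyz"]),np.round(f["rotation"],3))
for p in([582,391,55],[578,314,55],[480,320,55],[485,396,55]):print(np.round(px(f,p)))
E
```

```text
t: 6.67
tool_pos: [496.6, 353.8, 215.7]
tcp_rot: [3.128, 0.015, 3.073]
force: [0.2, -0.1, -1.5]
opening: 34.1
t 6.7167 pos [496.2 354.1 215.6] rpy [3.128 0.014 3.074] tool shift cm [-3.53  0.33  8.62] F [-1.3  0.9 -1.8] op 34.1
turn -0.015
[426. 357. 392.] [-0.289 -0.014  1.502]
[341. 238.]
[282. 239.]
[279. 163.]
[342. 163.]
```

View pics/w4.png

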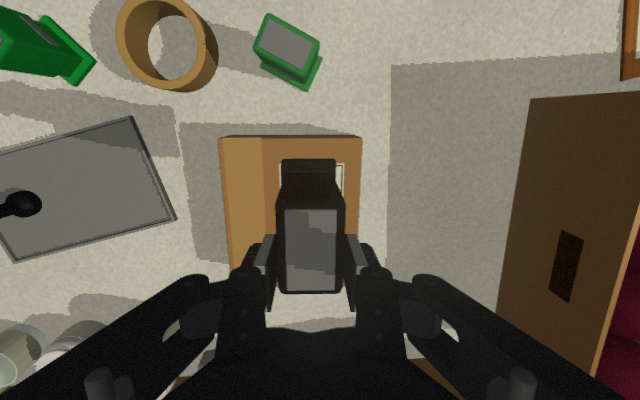

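The held stamp hides most of the label, but its visible near edge, (280,164) to (343,164), sits where I predicted. I'll refine the label using the unobstructed earlier pictures.

Run:
```python
from h import *
t=dict(robot.grab_frame("top"));t["img"]=cv2.imread("pics/top0.png")
def m2(f,img,xyz=None,r=None,z=55):
    f=dict(f);f["img"]=img
    if xyz:f["xyz"]=xyz;f["rotation"]=r
    u=px(f,[530,356,55]);x0,y0=(u-45).astype(int);k=6
    G=cv2.resize(f["img"][max(y0,0):y0+90,x0:x0+90],None,fx=k,fy=k,interpolation=cv2.INTER_CUBIC)
    G=cv2.GaussianBlur(G,(0,0),4);msk=np.zeros((G.shape[0]+2,G.shape[1]+2),np.uint8)
    seed=tuple(((u-[x0,max(y0,0)])*k).astype(int))
    cv2.floodFill(G,msk,seed,0,(28,)*3,(28,)*3,4|(1<<8)|cv2.FLOODFILL_FIXED_RANGE|cv2.FLOODFILL_MASK_ONLY)
    c=max(cv2.findContours(msk[1:-1,1:-1],0,1)[0],key=cv2.contourArea)[:,0]
    W=np.array([onz(f,(p+.5)/k-.5+[x0,max(y0,0)],z)[:2] for p in c],np.float32)
    (a,b),s,th=cv2.minAreaRect(W);print(np.round([a,b,*s,th],1),"centroid onz", np.round(W.mean(0),1))
m2(t,t["img"])
w=robot.grab_frame("wrist")
m2(w,cv2.imread("pics/w2.png"),[398,96,475],[-0.264,0,1.358])
m2(w,cv2.imread("pics/w1.png"),[443,334,510],[-0.275,0,1.319])
```

```text
[532.5 354.   73.6  97.7  85.9] centroid onz [532.5 354. ]
[531.9 356.1  70.4  93.2  86. ] centroid onz [530.7 356.4]
[532.1 356.1  71.3  92.9  86.2] centroid onz [530.9 356.2]
```

```bash
python3 -m jog '[[[-0.74,0.06,1.7],0,1],[[-0.74,0.06,1.7],0,1],[[-0.74,0.06,1.7],0,1],[[-0.74,0.06,1.7],0,1],[[-0.74,0.06,1.5],0,1],[[0,0,0],0,1],[[0,0,0],0,1]]'
python3 - <<'E'
from h import *
f=robot.grab_frame("wrist");s=robot.get_state();cv2.imwrite("pics/w5.png",f["img"])
R=Rotation.from_euler("xyz",s["tcp_rot"]).as_matrix();P=s["tool_pos"]
# pane fit on the held stamp, bigger crop
z=P[2]+44.6;g=cv2.cvtColor(f["img"],cv2.COLOR_BGR2GRAY)
u=px(f,P+R@[3.3,0,-44.6]);print("pred pane px",u,"grey",g[int(u[1]),int(u[0])])
m=np.zeros((402,642),np.uint8);G=cv2.GaussianBlur(g,(0,0),1)
cv2.floodFill(G,m,tuple(u.astype(int)),0,22,22,4|(1<<8)|cv2.FLOODFILL_FIXED_RANGE|cv2.FLOODFILL_MASK_ONLY)
c=max(cv2.findContours(m[1:-1,1:-1],0,1)[0],key=cv2.contourArea)
W=np.array([onz(f,p,z)[:2] for p in c[:,0]],np.float32);a=cv2.minAreaRect(W);print("pane",np.round(a[0],1),np.round(a[1],1),round(a[2],1), "px box",cv2.boundingRect(c))
go([534.8,356,110],-0.066)
E
```

```text
t: 7.4
tool_pos: [541.4, 343.7, 134.6]
tcp_rot: [3.127, 0.02, 3.058]
force: [-0.9, 0.1, -2.2]
opening: 34.2
pred pane px [308.99018793 250.05619101] grey 75
pane [537.8 343.9] [25.9 45.8] 84.9 px box (285, 209, 52, 82)
t 7.45 pos [541.3 343.4 134.6] rpy [3.127 0.02  3.058] tool shift cm [0.8  1.17 2.46] F [ 0.7 -0.2 -3.1] op 34.7
turn -0.017
```

View pics/w5.png

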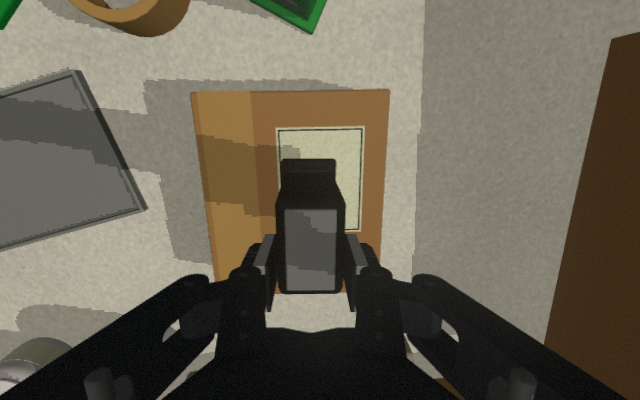

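```bash
python3 -m jog '[[[0.5,0.7,0],-0.01,1],[[0.3,0.45,0],-0.007,1],[[0,0,0],0,1],[[0,0,0],0,1]]'
python3 - <<'E'
from h import *
f=robot.grab_frame("wrist");s=robot.get_state();cv2.imwrite("pics/w6.png",f["img"])
go([534.8,356,110],-0.066)
c=[[582,391,55],[578,314,55],[480,320,55],[485,396,55]]
u=np.array([px(f,p) for p in c]);print(np.round(u))
v=f["img"].copy();cv2.polylines(v,[np.round(u).astype(int)],True,(0,0,255),1)
cv2.imwrite("pics/w6c.png",cv2.resize(f["img"][70:300,170:420],None,fx=2.4,fy=2.4,interpolation=cv2.INTER_CUBIC))
E
```

```text
t: 7.78
tool_pos: [533.5, 358.1, 138.3]
tcp_rot: [3.124, 0.023, 3.078]
force: [0.2, -0.4, -2.2]
opening: 34.5
t 7.8333 pos [533.4 358.3 138.4] rpy [3.124 0.023 3.078] tool shift cm [-0.09 -0.27  2.84] F [-0.8  0.9 -1.8] op 34.5
turn 0.003
[[344. 236.]
 [267. 237.]
 [261. 136.]
 [347. 136.]]
```

View pics/w6c.png

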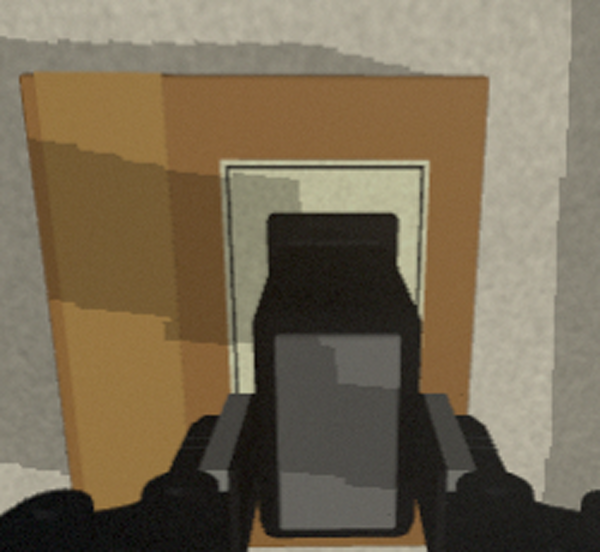

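Run:
```python
from h import *
f=robot.grab_frame("wrist");q=lambda x,y:onz(f,[170+(x+.5)/2.4-.5,70+(y+.5)/2.4-.5],55)[:2]
a,b,c=q(219,160),q(429,160),q(231,395);d=a-b;e=c-a
print(a,b,c,"width",np.hypot(*d),"yaw from near edge",np.degrees(np.arctan2(-d[0],d[1]) ),np.degrees(np.arctan2(d[1],d[0])),"left edge",np.degrees(np.arctan2(e[1],e[0])))
y=np.radians(-3.9);print("centre",(a+b)/2+50*np.array([np.cos(y),np.sin(y)]))
go([534.8,356,110],-0.066)
```

```text
[480.12397353 319.7787381 ] [485.17692552 397.74274829] [574.82733593 313.88454764] width 78.12758289225954 yaw from near edge 176.29177008751188 -93.70822991248814 left edge -3.5614067193392502
centre [532.53466347 355.35997866]
t 7.8833 pos [533.6 357.9 138.2] rpy [3.124 0.023 3.078] tool shift cm [-0.07 -0.23  2.82] F [-0.2 -0.5 -2. ] op 34.3
turn 0.002
```

```bash
python3 -m jog '[[[-0.18,-0.3,1],0,1],[[0,0,0.8],0,1],[[0,0,0],0,1]]'
python3 - <<'E'
from h import *
go([535.8,355.2,110],-0.064)
E
```

```text
t: 8.13
tool_pos: [536.1, 354.8, 119.1]
tcp_rot: [3.123, 0.024, 3.078]
force: [0.5, -0.5, -2.0]
opening: 34.2
t 8.1333 pos [536.1 354.8 119.1] rpy [3.123 0.024 3.078] tool shift cm [0.05 0.02 0.91] F [ 0.5 -0.5 -2. ] op 34.2
turn 0.0
```

```bash
python3 -m jog '[[[0.05,0.02,0.5],0,1],[[0,0,0.3],0,1]]'; python3 -m jog '[[[0,0,0.3],0,1]]'; python3 -m jog '[[[0,0,0.3],0,1]]'
```

```text
t: 8.3
tool_pos: [536.0, 354.5, 110.0]
tcp_rot: [3.124, 0.023, 3.077]
force: [1.7, -0.3, 0.8]
opening: 34.1
t: 8.38
tool_pos: [536.4, 354.5, 107.0]
tcp_rot: [3.124, 0.024, 3.076]
force: [-1.3, -0.1, 4.4]
opening: 34.3
t: 8.47
tool_pos: [536.6, 354.5, 104.2]
tcp_rot: [3.124, 0.024, 3.076]
force: [-2.4, -1.3, 5.3]
opening: 34.1
```

```bash
python3 -m jog '[[[0,0,0.3],0,1]]'; python3 -m jog '[[[0,0,0.1],0,1]]'
```

```text
t: 8.55
tool_pos: [536.7, 354.6, 101.6]
tcp_rot: [3.123, 0.024, 3.076]
force: [-3.4, -2.9, 7.2]
opening: 34.4
t: 8.63
tool_pos: [536.6, 354.6, 100.9]
tcp_rot: [3.123, 0.024, 3.076]
force: [-4.5, -1.7, 8.2]
opening: 34.6
```

```bash
python3 -m jog '[[[0,0,0],0,1],[[0,0,0],0,1],[[0,0,0],0,1]]'; python3 -m jog '[[[0.02,0,-0.3],0,1],[[0.02,0,-0.3],0,1],[[0.02,0,-0.3],0,1],[[0,0,-0.4],0,1],[[0,0,-1],0,1],[[0,0,-2],0,1],[[0,0,-2.5],0,1],[[0,0,-1.5],0,1],[[0,0,0],0,1]]'
python3 - <<'E'
from h import *
go([536,355,180],-0.064)
f=robot.grab_frame("wrist");cv2.imwrite("pics/w7.png",f["img"])
go([505,82,120],0.087)
E
```

```text
t: 8.88
tool_pos: [536.6, 354.6, 102.9]
tcp_rot: [3.123, 0.024, 3.076]
force: [-3.4, -2.3, 6.0]
opening: 34.3
t: 9.63
tool_pos: [532.7, 352.7, 189.7]
tcp_rot: [3.125, 0.022, 3.076]
force: [0.9, -0.2, -2.5]
opening: 34.3
t 9.6333 pos [532.7 352.7 189.7] rpy [3.125 0.022 3.076] tool shift cm [-0.29  0.24  0.99] F [ 0.9 -0.2 -2.5] op 34.3
turn -0.001
t 9.6833 pos [532.5 352.5 188.4] rpy [3.125 0.021 3.076] tool shift cm [  1.12 -27.28   6.38] F [-0.2  0.2 -2.7] op 34.3
turn -0.152
```

```bash
python3 -m jog '[[[0.1,-2.5,0],-0.019,1],[[0.1,-3.5,0],-0.019,1],[[0.1,-3.5,0],-0.019,1],[[0.1,-3.5,0],-0.019,1],[[0.1,-3.5,0],-0.019,1],[[0.1,-3.5,0],-0.019,1],[[0.1,-3.5,0.8],-0.019,1],[[0.1,-2.5,0.8],-0.019,1],[[0,-1,1],0,1],[[0,0,0],0,1],[[0,0,0],0,1]]'
python3 - <<'E'
from h import *
go([505.3,82.2,60],0.0876)
E
```

```text
t: 10.6
tool_pos: [519.5, 71.8, 144.3]
tcp_rot: [3.131, 0.01, -3.043]
force: [0.7, 0.9, -1.5]
opening: 34.2
t 10.6 pos [519.5  71.8 144.3] rpy [ 3.131  0.01  -3.043] tool shift cm [1.39 1.09 8.43] F [ 0.7  0.9 -1.5] op 34.2
turn 0.011
```

```bash
python3 -m jog '[[[0.7,0.5,1],0.006,1],[[0.6,0.5,2],0.005,1],[[0,0,2],0,1],[[0,0,1],0,1],[[0,0,0],0,1]]'
python3 - <<'E'
from h import *
go([505.3,82.2,60],0.0876)
E
```

```text
t: 11.02
tool_pos: [505.7, 88.4, 82.9]
tcp_rot: [3.13, 0.011, -3.049]
force: [0.2, -0.4, -1.8]
opening: 33.8
t 11.0167 pos [505.7  88.4  82.9] rpy [ 3.13   0.011 -3.049] tool shift cm [ 0.12 -0.64  2.28] F [ 0.2 -0.4 -1.8] op 33.8
turn 0.005
```

```bash
python3 -m jog '[[[0.1,-0.5,0.8],0.004,1],[[0,0,0.5],0,1],[[0,0,0],0,1]]'
python3 - <<'E'
from h import *
go([505.3,82.2,60],0.0876)
E
```

```text
t: 11.27
tool_pos: [506.1, 85.2, 70.1]
tcp_rot: [3.129, 0.012, -3.05]
force: [-0.6, 0.5, -2.4]
opening: 34.2
t 11.2667 pos [506.1  85.2  70.1] rpy [ 3.129  0.012 -3.05 ] tool shift cm [ 0.12 -0.3   1.  ] F [-0.6  0.5 -2.4] op 34.2
turn 0.004
```

```bash
python3 -m jog '[[[0.1,-0.3,0.5],0.004,1],[[0,0,0.2],0,1]]'; python3 -m jog '[[[0,0,0.2],0,1]]';python3 -m jog '[[[0,0,0.1],0,1]]'
```

```text
t: 11.43
tool_pos: [506.5, 82.0, 63.7]
tcp_rot: [3.129, 0.013, -3.055]
force: [-0.4, -0.9, -2.8]
opening: 34.1
t: 11.52
tool_pos: [506.9, 81.9, 61.9]
tcp_rot: [3.129, 0.014, -3.056]
force: [1.1, -0.2, -1.7]
opening: 34.0
t: 11.6
tool_pos: [507.0, 81.8, 60.8]
tcp_rot: [3.129, 0.014, -3.056]
force: [0.4, -0.7, -1.3]
opening: 34.2
```

```bash
python3 -m jog '[[[0,0,0.1],0,1]]';python3 -m jog '[[[0,0,0.1],0,1]]'
```

```text
t: 11.68
tool_pos: [507.2, 81.8, 59.9]
tcp_rot: [3.129, 0.015, -3.056]
force: [-0.1, -0.2, -1.4]
opening: 34.3
t: 11.77
tool_pos: [507.3, 81.7, 59.1]
tcp_rot: [3.129, 0.015, -3.056]
force: [-0.3, -1.5, 1.6]
opening: 34.2
```

```bash
python3 -m jog '[[[0,0,0],0,0],[[0,0,0],0,-0.2],[[0,0,0],0,-0.5],[[0,0,0],0,-0.8],[[0,0,0],0,-1],[[0,0,0],0,-1],[[0,0,0],0,-1],[[0,0,0],0,-1]]'
python3 - <<'E'
from h import *
go([505,82,200])
E
```

```text
t: 12.43
tool_pos: [508.8, 82.3, 60.5]
tcp_rot: [3.128, 0.018, -3.056]
force: [-0.5, 1.3, -0.7]
opening: 85.4
t 12.4333 pos [508.8  82.3  60.5] rpy [ 3.128  0.018 -3.056] tool shift cm [  0.13   0.2  -13.95] F [-0.5  1.3 -0.7] op 85.4
```

Released. I'll rise straight up, then move back towards the robot so I can look.

```bash
python3 -m jog '[[[0,0,-1],0,-1],[[0,0,-2.5],0,-1],[[0,0,-3],0,-1],[[0,0,-3],0,-1],[[0,0,-3],0,-1],[[0.5,0,-3],0,-1],[[0.8,0,-3],0,-1],[[0.8,0,-3],0,-1],[[0.8,0,-2],0,-1],[[0,0,0],0,-1],[[0,0,0],0,-1]]'
python3 - <<'E'
from h import *
f=robot.grab_frame("wrist");go([505,82,200])
pane(f,[502,81,104])
t=robot.grab_frame("scene")
a=cv2.resize(f["img"],(480,300));b=cv2.resize(t["img"][170:350,200:500],(500,300),interpolation=cv2.INTER_CUBIC)
cv2.imwrite("pics/end.png",np.vstack([cv2.resize(f["img"][60:330,100:560],(500,293)),b]))
E
```

```text
t: 13.35
tool_pos: [472.3, 73.8, 313.5]
tcp_rot: [3.128, 0.02, -3.059]
force: [-0.0, 0.5, -0.5]
opening: 85.5
t 13.4 pos [472.4  73.7 313.5] rpy [ 3.128  0.02  -3.059] tool shift cm [-3.08  0.4  11.42] F [ 0.4 -0.8  1.5] op 85.6
pane rect ctr 503.6 81.2 size 46.2 26.7 yaw deg 4.9 px [311.1 188.9] onz [503.2  81.1 104. ]
```

View pics/end.png

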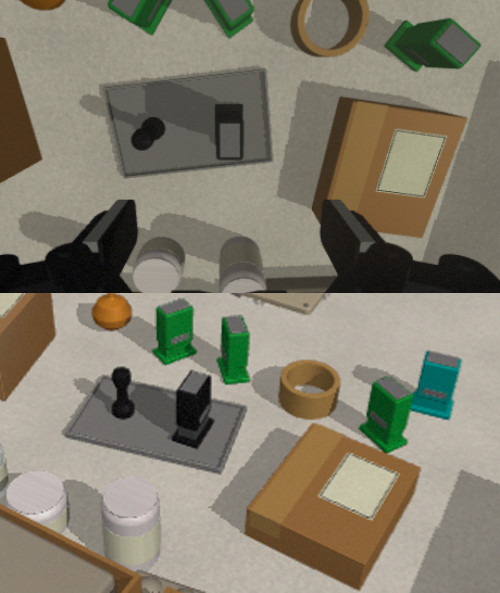

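The stamp stands upright on the tray at (503.6,81.2), and the round stamp and carton haven't moved. Handing in.

```bash
python3 -c "
from rig import robot
print(robot.hand_in())"
```

```text
the job is handed in; nothing more can be done
None
```

I picked up the black block stamp and pressed it on the flatter carton's label. I then lifted it straight off, stood it back upright on the grey tray and handed in at about 13.5 s.

- **Press:** the cap went down about 9.5 mm at peak, from TCP travel after contact. The force was about 10 N, and it eased to about 7.5 mm during the hold of about a quarter second. By measurement the stamp was within about 1 mm of the label centre and within 0.5° of square with its edges.
- **Return:** the last wrist picture puts the stamp at (503.6, 81.2) mm, yaw 4.9°. It started at (502, 81.3), yaw about 5°. It stands upright, and nothing else appears to have moved.

**Checks that failed or disagreed:**
- The stamp height from top and wrist views together came out at 88 mm instead of 104, because the two lines of sight were nearly parallel. Two wrist heights both agreed with 104, so I used that.
- My first label fit in the top view was wrong, and so was the label height taken from it (73 mm instead of 55). Refits from three pictures agreed within about 2 mm, and a close-up gave the label's stated 78 mm width.
- The tool was tilted about 1° from vertical, but nearly the same at grasp and at press.
- There was a side force of up to about 5 N at full press, and the TCP drifted about 0.6 mm in x while pressing. The TCP had also shifted about 4 mm in x and 2 mm in y by the end of the lift. I did not log where in the lift that happened.
- No imprint or smear shows on the label in the pictures, so I could not check the imprint itself.

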